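# Tug-test the plug tubes of a cylinder head and draw the loose one

### The job

Pull-test the three plug tubes in the cylinder head on the stand, one after the other from the timing-chain end (No. 1, on the robot's left) to the plain end: grip each and pull it straight along its own axis with a steady 15 N for a moment (at least 10 N, never as much as 30 N). A tube that holds is let back down fully home; a tube that slides is not retained: draw it right out and stand it upright on the floor of the metal parts tray. Leave the other things on the bench where they are.

Things in the scene. Friction and masses are not known exactly. Their poses are not given: they have to be found in the camera images.
- tube1_mid (a point): plug tube No. 1, at the timing-chain end (the robot's left, +y): plain steel tube, 26 mm outside, 130 mm long, 0.09 to 0.14 kg. The point is its centre, half-way along; z runs along the tube to its top end, y along the row of tubes to the timing-chain end. Seated, it leans with the head and stands 94 mm out of the cam-deck floor; its top 60 mm stand clear of all else on the head, for the grip.
- tube2_mid (a point): plug tube No. 2, the middle one: plain steel tube, 26 mm outside, 130 mm long, 0.09 to 0.14 kg. The point is its centre, half-way along; z runs along the tube to its top end, y along the row of tubes to the timing-chain end. Seated, it leans with the head and stands 94 mm out of the cam-deck floor; its top 60 mm stand clear of all else on the head, for the grip.
- tube3_mid (a point): plug tube No. 3, at the plain end (the robot's right, -y): plain steel tube, 26 mm outside, 130 mm long, 0.09 to 0.14 kg. The point is its centre, half-way along; z runs along the tube to its top end, y along the row of tubes to the timing-chain end. Seated, it leans with the head and stands 94 mm out of the cam-deck floor; its top 60 mm stand clear of all else on the head, for the grip.
- tube1: the body of tube No. 1: origin at the centre of its lower end, axes as for tube1_mid. Its lower 36 mm sit in a close bore (0.8 mm clearance all round). Nothing shows from outside whether its snap ring holds it. Closing fingers can push it down in its bore and leave several N on the tool: reckon the pull along the tube from the tool's unloaded reading before the grip.
- tube2: the same for tube No. 2
- tube3: the same for tube No. 3
- head_top (a point): centre of the floor of the head's cam deck, in which the tubes stand in line at 75, -13 and -101 mm (No. 1, 2, 3) along its y axis. z is the direction of the tubes, out of the head, leaning 30 degrees from vertical towards the robot; y runs along the row to the timing-chain end, x across the head, away from the robot. A seated tube's centre is 29 mm up z from here.
- head: three-cylinder aluminium cylinder head, 330 mm long, 150 mm wide, bolted fast at a lean in a steel head stand; origin on the bench under its centre, z vertical, y along its length to the timing-chain end (left). Above the cam-deck floor, the rim stands 20 mm and the cam caps 32 mm; the floor's centre is 141 mm above the bench.
- clip_a (a joint): how far a sound snap ring, hidden in the bore of one of the tubes (which one differs), is drawn up by a pull on its tube: m, 0 at rest. It gives springily, 5 N per mm (2 mm at 10 N, 3 mm at 15 N, 6 mm at 30 N), and goes back as it is let down. A tube that no ring holds has only a drag of 3 to 9 N until it has come up 36 mm.
- clip_b (a joint): the same for a sound snap ring hidden in the bore of another tube
- tray_floor (a point): centre of the inner floor of the open sheet-metal parts tray, 3 mm above the bench; the tray is 170 mm along its x by 140 mm along its y, walls 3 mm thick and 32 mm tall with a small rolled lip, z up; fixed to the bench, left or right of the head, nearer the robot. A wooden block of tappets (170 x 130 mm, 58 mm tall) lies on the other side.
- wrench: bystander: steel combination spanner, 190 mm long, lying on the bench in front of the head
- socket_mid (a point): bystander: deep socket, a steel cylinder 27 mm across and 85 mm tall standing in front of the head; the point is its centre
- spray_mid (a point): bystander: spray can, 66 mm across, 190 mm tall, standing; the point is its centre
- mallet: bystander: wood-handled mallet, 260 mm long, lying on a rubber mat to the right
- jar_mid (a point): bystander: white jar with a dark lid, 72 mm across, 85 mm tall; the point is its centre
- valve_mid (a point): bystander: engine valve 115 mm tall standing on its 33 mm head; the point lies on its stem 20 mm above the bench
There are look-alikes about, which are no part of the job. There is more than one size of the part that bears tray_floor; the job needs the larger.

How it is judged:
By the outcome, as a careful person would: the job done as asked, in the order asked, and still so for the second after the job is handed in, with the robot touching nothing.
It also fails if it takes over 64 s, if anything falls off the work surface, if the arm or the gripper's body presses on something with over 40 N, if the wrist force passes 120 N, or if a joint passes its speed limit or range.

### The arm

A 7-joint arm with a two-finger parallel gripper is mounted at the origin on the work surface. World frame = base frame: x ahead of the robot, y to its left, z up, the work surface at z = 0. Lengths are in m, angles in rad, forces in N, time in s.
With the tool pointing down it reaches from about 0.4 to 0.85 m from the base axis. Payload 4.5 kg.
Tool frame: the origin (TCP) lies on the centre line of the jaws, within the pads' length; the fingertips stand 8 mm ahead of it and the grasp point (between the pads) lies 11 mm behind it; z points along the fingers, x is the direction in which the jaws open and shut, and the axes are right-handed (so a half turn about z gives the same grasp; the last joint's range is limited). The gripper opens to 88 mm and grips with 3 to 60 N. Pads are 18 mm wide; open, the fingers measure 123 mm over their backs; the gripper's body (75 mm by 187 mm) begins 45 mm behind the grasp point.
Start: joints at [-1.305, 0.689, -0.195, 1.565, 0.157, 0.902, -0.215], TCP at [0.144, 0.608, 0.247] pointing down, gripper open.
Joint ranges: [-3.01, 3.01], [-0.46, 2.08], [-1.47, 1.51], [0.13, 2.56], [-1, 4.14], [0.04, 2.09], [-2.66, 2.66]. Speed limits (rad/s): [2.57, 2.57, 3.14, 3.14, 3.14, 3.14, 3.14].

### API

Orientations are given as a unit quaternion [x, y, z, w].
In Python, from plant import r gives the robot as it stands.
- The arm moves only by the shell command python3 -m pendant 'ROWS' [FORCE]. ROWS is JSON, a list of rows, each a list of 3 entries, a list of its own where there are three numbers: the turn, a rotation vector about the tool's x, y, z in rad, then the shift along the tool's x, y, z in m, then the opening, from 0 (shut) to 1 (fully open). In form: [[[wx, wy, wz], [tx, ty, tz], claw], ...]. A call has 1 to 10 rows; each row is the pose to reach, as a shift and turn from the pose commanded when the call began, along the tool's axes at that moment; what a row does not reach only later rows make up. A row lasts 1/10 s, in which the tool goes at most 50 mm and 8.59 degrees, less where a joint would pass 70% of its speed; a pose out of reach is approached as far as the arm can. A call with a gripper value outside its range is refused whole. The fingers move at their own pace and stop on an object; FORCE is the grip in N (left out, the last holds). Time passes only in rows, so rows that repeat a pose let the fingers close. It gives the time, the measured TCP pose, the force and the opening at its end, in the units of the state.
- r.get_state(): the state, without advancing time (a new reading comes with each control period).
- r.snapshot(name): name is "scene" or "top"; returns a dict with "image" (384x512x3 uint8, red, green, blue), "mtx" (3x3 intrinsics, pixels), "dist" ([k1, k2, p1, p2, k3] as OpenCV has them; the pictures are not rectified), "R" (3x3) and "t" (3): a world point X has camera coordinates R X + t. Camera axes: x right, y down, z forward; pixel columns grow to the right and rows downward; lengths in m; the calibration is good to about 2 mm. A picture is of the moment at which its call begins. There is no depth.
- r.finish_job(): hands the job in, once; it reports no verdict.
The state is a dict: "clock": time; "q": joint angles; "qd": joint speeds; "joint_torque": joint torques, N m; "tool_pos": TCP position; "eef_rot": TCP orientation; "contact_force": force on the tool from outside, world axes, zero at the start; "moment": the same for the moment, N m; "opening": opening from 0.0 (shut) to 1.0 (fully open).
Only numpy, scipy, OpenCV 4.12 (cv2) and the standard library are available. Lean on these libraries where they do the work, as an engineer would, in place of code of your own. Each camera call takes 0.05 s, during which the arm holds its last target. There are 200 camera calls.

## Working session

There is one attempt and no reset: what is moved stays moved. The work goes in short steps, Python scripts to look and compute and a shell command to move; the robot and the scene stay as the last step left them, time stands still between calls to the robot, and variables do not carry over. Pictures are saved under pics/ and viewed, about 8 in all and at most 12, crops included, and the job is handed in when it is done.

```bash
ls; mkdir -p pics
python3 - <<'E'
from plant import r
import cv2,json
s=r.get_state();print(s)
for n in("scene","top"):
    d=r.snapshot(n);cv2.imwrite(f"pics/{n}0.png",d["image"][:,:,::-1])
    print(n,d["mtx"],d["dist"],d["R"],d["t"])
E
```

```text
pics
{'clock': 0.0, 'q': array([-1.30519324,  0.68995487, -0.19451469,  1.5663729 ,  0.15733038,
        0.90248544, -0.21507701]), 'qd': array([ 0.00064484, -0.00033835,  0.00010106, -0.00084622,  0.00097675,
        0.00065974, -0.00052353]), 'joint_torque': array([-1.63353525e-04, -5.27557504e+01, -1.26681849e+00, -1.53426647e+01,
       -5.26084006e-02,  6.52159564e-03,  1.80844895e-04]), 'tool_pos': array([0.14349352, 0.60766085, 0.24592051]), 'eef_rot': array([ 7.84093390e-01,  6.20642185e-01, -6.63960886e-04,  6.26393097e-04]), 'contact_force': array([ 0.20585821,  0.11734113, -0.32818979]), 'moment': array([-0.0228533 , -0.04678566,  0.01119439]), 'opening': 0.9967242190752076}
scene [[383.76650158   0.         251.44815126]
 [  0.         383.76650158 194.78640463]
 [  0.           0.           1.        ]] [-0.02231835  0.          0.          0.          0.        ] [[ 0.70150231  0.71252157 -0.01440576]
 [ 0.44302885 -0.45183256 -0.77432085]
 [-0.55822929  0.5368057  -0.6326292 ]] [-0.38237373 -0.11348183  1.61544786]
top [[353.79397831   0.         258.05112068]
 [  0.         353.79397831 188.17943336]
 [  0.           0.           1.        ]] [-0.01127496  0.          0.          0.          0.        ] [[-0.01705224 -0.99983646  0.00602341]
 [-0.97987441  0.01551286 -0.19901128]
 [ 0.19888529 -0.00929577 -0.97997869]] [0.02851025 0.51301231 1.26378753]
```

View pics/scene0.png

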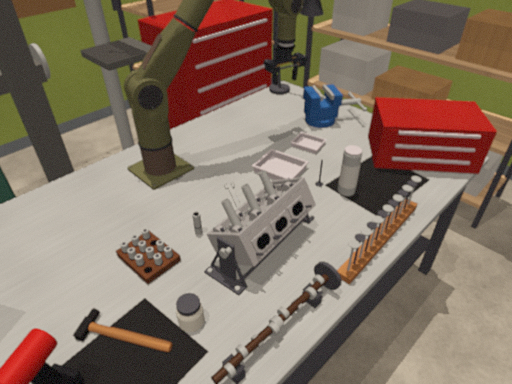

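View pics/top0.png

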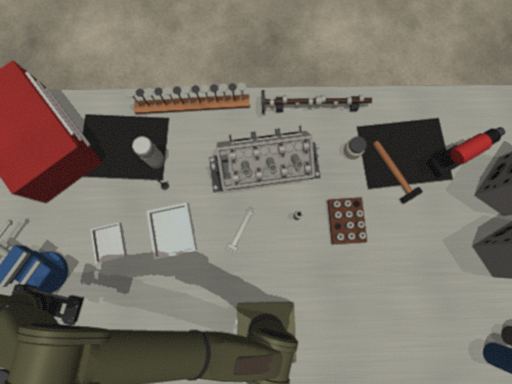

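The scene view shows the head at about (262,220), with three tubes leaning out of it. In the top view the head is at (265,160). Tray candidates in the top view are the larger at (172,230) and the smaller at (109,242). The job needs the larger, so (172,230). I'll check with enlarged crops.

Run:
```python
import cv2,numpy as np
t=cv2.imread("pics/top0.png");s=cv2.imread("pics/scene0.png")
a=cv2.resize(t[120:265,80:330],None,fx=3.2,fy=3.2,interpolation=cv2.INTER_CUBIC)
b=cv2.resize(s[145:295,185:335],None,fx=4,fy=4,interpolation=cv2.INTER_CUBIC)
cv2.imwrite("pics/c1.png",a);cv2.imwrite("pics/c2.png",b)
```

```text
(no output)
```

View pics/c1.png

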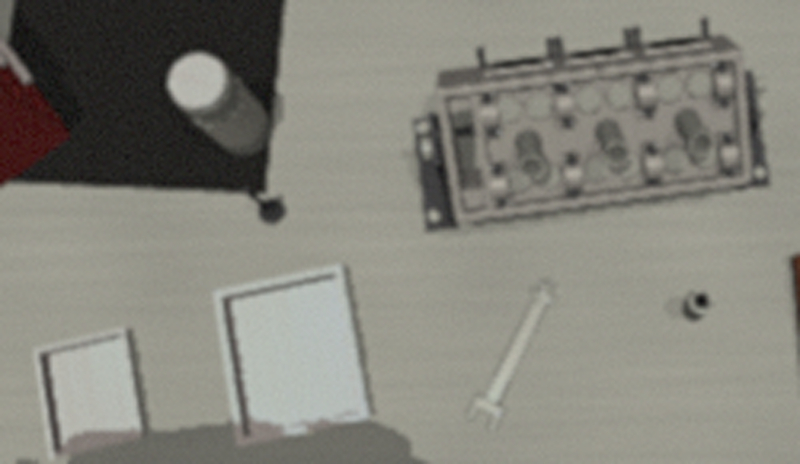

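View pics/c2.png

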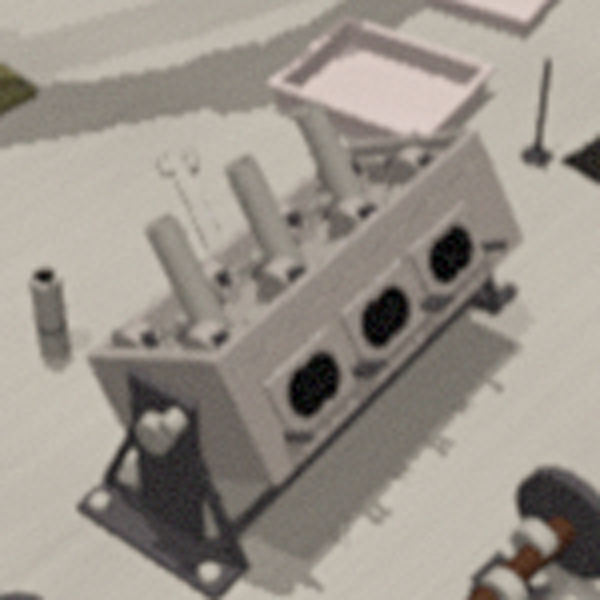

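The crops show the three tubes with top ends in the top view at about (248,174), (273,170) and (298,167.5), No. 1 being on the left. In the scene view the matching ends are (263,173), (245.5,185.5) and (226,201). The larger tray is the one beside the head, with corners in the top crop at (217,292), (343,265), (371,415) and (240,440). Next I triangulate.

```bash
cat > h.py <<'E'
import numpy as np,cv2,json
from plant import r
C={}
def cam(n):
    if n not in C: C[n]=r.snapshot(n)
    return C[n]
def ray(n,p):
    d=cam(n);u=cv2.undistortPoints(np.array([[p]],float),d["mtx"],d["dist"])[0,0]
    R=np.array(d["R"]);return -R.T@d["t"],R.T@np.array([u[0],u[1],1])
def plane(n,p,z):
    o,d=ray(n,p);return o+d*(z-o[2])/d[2]
def tri(a,b):
    o,d=ray("top",a);P,e=ray("scene",b);s=np.linalg.lstsq(np.c_[d,-e],P-o,rcond=None)[0]
    x,y=o+d*s[0],P+e*s[1];return (x+y)/2,np.linalg.norm(x-y)
def proj(n,X):
    d=cam(n);return cv2.projectPoints(np.array(X,float).reshape(-1,1,3),cv2.Rodrigues(np.array(d["R"]))[0],np.array(d["t"]),d["mtx"],d["dist"])[0][:,0]
E
python3 - <<'E'
from h import *
np.set_printoptions(precision=4,suppress=True)
T=[(538,170),(618,160),(699,151)];S=[(311,113),(243,163),(165,224)]
T=[(a/3.2+80-.3,b/3.2+120-.3) for a,b in T];S=[(a/4+185-.4,b/4+145-.4) for a,b in S]
for a,b in zip(T,S):
    print(tri(a,b),plane("top",a,.222),plane("scene",b,.222))
P=[plane("top",a,.222) for a in T];v=P[0]-P[2];print(np.linalg.norm(v),np.arctan2(-v[0],v[1]))
tc=[(217,292),(343,265),(371,415),(240,440)]
Q=[plane("top",(a/3.2+80-.3,b/3.2+120-.3),.035) for a,b in tc]
for q in Q: print(q)
print(np.mean(Q,0),[np.linalg.norm(Q[i]-Q[i-1]) for i in range(4)])
# socket & wrench, valve
print(plane("top",(296.5,215),.085), plane("top",(163,184),0.0),plane("scene",(318.5,184),0))
# corners rim of head in scene: 
print(r.get_state()["clock"])
E
```

```text
(array([0.5348, 0.0573, 0.2144]), np.float64(0.007949305291924126)) [0.5303 0.0541 0.222 ] [0.5439 0.0535 0.222 ]
(array([ 0.5436, -0.0251,  0.2152]), np.float64(0.007220575370891706)) [ 0.5395 -0.0275  0.222 ] [ 0.5518 -0.0278  0.222 ]
(array([ 0.552 , -0.1101,  0.2112]), np.float64(0.004602993758355399)) [ 0.5477 -0.1105  0.222 ] [ 0.5632 -0.1162  0.222 ]
0.16554597609477512 0.10547677873846666
[0.437  0.4319 0.035 ]
[0.4664 0.2864 0.035 ]
[0.2933 0.2507 0.035 ]
[0.2677 0.3984 0.035 ]
[0.3661 0.3418 0.035 ] [np.float64(0.17251176647596217), np.float64(0.14842593707561622), np.float64(0.17673919287005022), np.float64(0.14987712883098434)]
[ 0.4068 -0.1152  0.085 ] [0.5462 0.3873 0.    ] [0.542  0.3745 0.    ]
0.2
```

The tube spacing comes out at 165 mm in the top view and 171 mm in the scene view, where 176 mm is expected, so my pixel picks are coarse. I'll take larger crops.

Run:
```python
import cv2,numpy as np
t=cv2.imread("pics/top0.png");s=cv2.imread("pics/scene0.png")
a=cv2.resize(t[145:181,230:310],None,fx=10,fy=10,interpolation=cv2.INTER_CUBIC)
b=cv2.resize(s[165:231,210:290],None,fx=9,fy=9,interpolation=cv2.INTER_CUBIC)
a=cv2.convertScaleAbs(a,alpha=1.5)
for i in range(0,800,100): cv2.putText(a,str(230+i//10),(i,10),0,.35,(0,0,255));cv2.line(a,(i,12),(i,20),(0,0,255))
for i in range(0,360,50): cv2.putText(a,str(145+i//10),(0,i+4),0,.35,(0,0,255))
for i in range(0,720,90): cv2.putText(b,str(210+i//9),(i,10),0,.35,(0,0,255))
for i in range(0,594,90): cv2.putText(b,str(165+i//9),(0,i+4),0,.35,(0,0,255))
cv2.imwrite("pics/d1.png",a);cv2.imwrite("pics/d2.png",b)
```

```text
(no output)
```

View pics/d1.png

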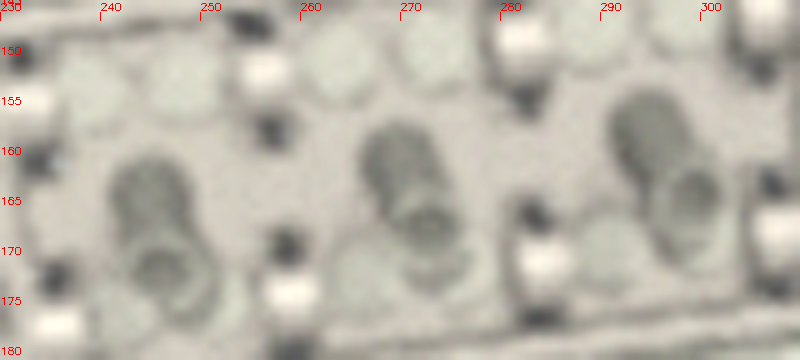

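View pics/d2.png

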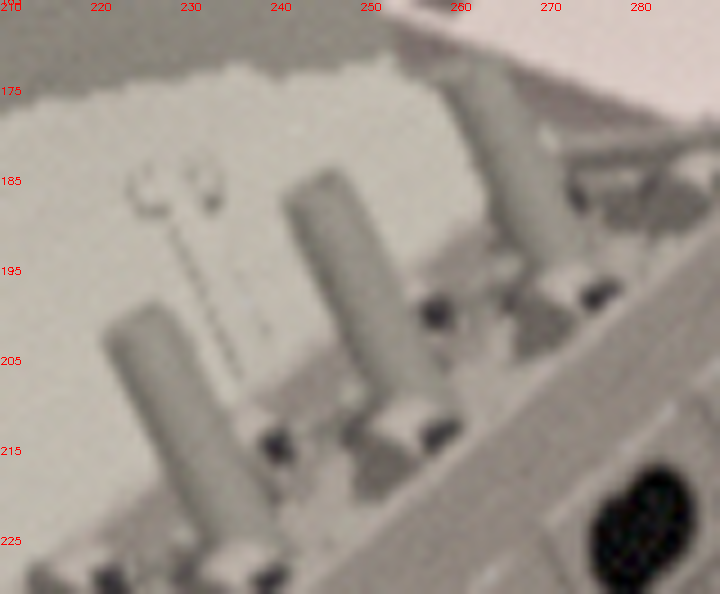

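In the top view the dark tube-end holes are at (246,171), (272.5,167) and (299.5,164). That gives about 54 px over 176 mm, which fits height 0.222. I had been misled by the light tappet discs underneath. In the scene view the tube ends are at about (262.4,173.7), (244.7,186.2) and (224.9,200.7). I'll fit x, y and yaw of the head frame to these points.

```bash
cat >> h.py <<'E'
def headR(yaw):
    from scipy.spatial.transform import Rotation as Ro
    return (Ro.from_euler('z',yaw)*Ro.from_euler('y',-np.pi/6)).as_matrix()
YS=[.075,-.013,-.101]
E
python3 - <<'E'
from h import *
from scipy.optimize import least_squares
np.set_printoptions(precision=4,suppress=True)
T=np.array([(162,268),(428,222),(697,192)])/10+[230,145]-.45
B=np.array([(150,200),(400,165),(650,135)])/10+[230,145]-.45
S=np.array([(476,82),(316,195),(138,325)])/9+[210,165]-.45
for a,b in zip(T,S): print(tri(a,b))
def pts(p,h): return [np.array([p[0],p[1],.141])+headR(p[2])@[0,y,h] for y in YS]
def f(p,k=3):
    R=[proj("top",pts(p,.094))-T,proj("scene",pts(p,.094))-S]
    return np.concatenate(R[:1] if k==1 else R[1:] if k==2 else R).ravel()
for k in(1,2,3):
    s=least_squares(lambda p:f(p,k),[.6,-.02,.1]);print(k,s.x,s.fun)
print("base resid",proj("top",pts(s.x,0.01))-B)
for q in pts(s.x,.094):print(q)
E
```

```text
(array([0.5377, 0.0608, 0.212 ]), np.float64(0.0006386376093975357))
(array([ 0.5499, -0.0274,  0.2177]), np.float64(0.0023729559811300834))
(array([ 0.5588, -0.1155,  0.2188]), np.float64(0.0011396435606445745))
1 [ 0.5925 -0.0077  0.13  ] [ 0.0531 -0.2818  0.1491  0.5269 -0.2031 -0.2409]
2 [ 0.5996 -0.0155  0.1012] [ 0.3999 -0.8488 -0.0803  0.1447 -0.2906  0.5356]
3 [ 0.5948 -0.0104  0.1173] [ 0.6638 -1.2228  0.794  -0.0822  0.4857 -0.5213 -0.0067 -2.1907 -0.0564
 -1.1454  0.1879 -0.6848]
base resid [[ 0.8744 -0.8137]
 [ 0.8848 -0.5355]
 [ 0.7746 -0.7388]]
[0.5393 0.0586 0.2224]
[ 0.5496 -0.0288  0.2224]
[ 0.5599 -0.1162  0.2224]
```

```bash
cat >> h.py <<'E'
from scipy.spatial.transform import Rotation as Ro
P0=[.5945,-.0095,.141];YAW=.118
def toolR(): 
    H=headR(YAW);return np.c_[H[:,1],H[:,0],-H[:,2]]
def tubepos(i,h): return np.array(P0)+headR(YAW)@[0,YS[i],h]
def delta(p,R):
    s=r.get_state();A=Ro.from_quat(s["eef_rot"])
    w=(A.inv()*Ro.from_matrix(R)).as_rotvec();t=A.inv().apply(np.array(p)-s["tool_pos"])
    print("turn",w.round(4),"shift",t.round(4))
def st():
    s=r.get_state();A=Ro.from_quat(s["eef_rot"])
    H=headR(YAW);print("t",round(s["clock"],2),"headxyz",(H.T@(s["tool_pos"]-P0)).round(4),"F tool",A.inv().apply(s["contact_force"]).round(2),"M",A.inv().apply(s["moment"]).round(2),"op",round(s["opening"],3),"q",np.round(s["q"],2))
E
python3 - <<'E'
from h import *
print(tubepos(0,.150)); delta(tubepos(0,.150),toolR()); st()
E
```

```text
[0.51119207 0.05614898 0.27090381]
turn [-0.5183  0.0921 -0.3416] shift [-0.4528  0.4846 -0.0242]
t 0.3 headxyz [-0.2721  0.6664  0.2789] F tool [0.01 0.2  0.03] M [-0.02  0.01  0.01] op 0.997 q [-1.31  0.69 -0.19  1.57  0.16  0.9  -0.22]
```

```bash
python3 -m pendant '[[[-0.518,0.092,-0.342],[-0.453,0.485,-0.03],1],[[-0.518,0.092,-0.342],[-0.453,0.485,-0.03],1],[[-0.518,0.092,-0.342],[-0.453,0.485,-0.03],1],[[-0.518,0.092,-0.342],[-0.453,0.485,-0.03],1],[[-0.518,0.092,-0.342],[-0.453,0.485,-0.03],1],[[-0.518,0.092,-0.342],[-0.453,0.485,-0.03],1],[[-0.518,0.092,-0.342],[-0.453,0.485,-0.03],1],[[-0.518,0.092,-0.342],[-0.453,0.485,-0.03],1],[[-0.518,0.092,-0.342],[-0.453,0.485,-0.03],1],[[-0.518,0.092,-0.342],[-0.453,0.485,-0.03],1]]' 50; python3 -c "
from h import *
delta(tubepos(0,.150),toolR()); st()"
```

```text
clock: 1.3
tool_pos: [0.3928, 0.2422, 0.2671]
eef_rot: [0.641, 0.723, 0.193, 0.172]
contact_force: [1.5, 0.1, -0.7]
opening: 0.998
turn [-0.0003 -0.0004  0.0026] shift [-0.199   0.0843  0.0444]
t 1.3 headxyz [-0.0848  0.2737  0.1945] F tool [-0.08  0.92  1.33] M [0.43 0.02 0.02] op 0.998 q [-1.14  0.41  0.35  2.45  1.99  0.22 -1.11]
```

```bash
python3 -m pendant '[[[0,0,0],[-0.199,0.084,0.044],1],[[0,0,0],[-0.199,0.084,0.044],1],[[0,0,0],[-0.199,0.084,0.044],1],[[0,0,0],[-0.199,0.084,0.044],1],[[0,0,0],[-0.199,0.084,0.044],1],[[0,0,0],[-0.199,0.084,0.044],1],[[0,0,0],[-0.199,0.084,0.044],1],[[0,0,0],[-0.199,0.084,0.044],1],[[0,0,0],[-0.199,0.084,0.044],1]]'
python3 - <<'E'
from h import *
delta(tubepos(0,.150),toolR()); st()
a=cv2.resize(cam("top")["image"][130:210,210:320],None,fx=5,fy=5,interpolation=2)
b=cv2.resize(cam("scene")["image"][130:240,210:320],None,fx=4.5,fy=4.5,interpolation=2)
cv2.imwrite("pics/e_top.png",a[:,:,::-1])
cv2.imwrite("pics/e.png",b[:,:,::-1])
E
```

```text
clock: 2.2
tool_pos: [0.5089, 0.0578, 0.2707]
eef_rot: [0.64, 0.723, 0.193, 0.171]
contact_force: [0.4, -0.1, -0.7]
opening: 1.002
turn [-0.0018 -0.0013  0.0033] shift [-0.0019  0.0019  0.0009]
t 2.2 headxyz [-0.0019  0.0769  0.1509] F tool [-0.17  0.01  0.82] M [0.47 0.03 0.01] op 1.002 q [-0.21  0.4  -0.03  2.35  2.62  0.15 -1.15]
```

View pics/e.png

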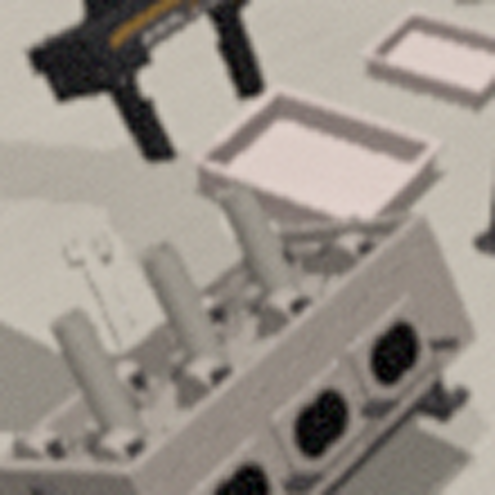

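The scene view shows the open fingertips at crop (158,155) and (250,93). Their midpoint lies on the extended axis of tube No. 1, so they are aligned. Descending.

```bash
python3 -m pendant '[[[0,0,0],[-0.002,0.002,0.02],1],[[0,0,0],[-0.002,0.002,0.04],1],[[0,0,0],[-0.002,0.002,0.06],1],[[0,0,0],[-0.002,0.002,0.08],1],[[0,0,0],[-0.002,0.002,0.095],1],[[0,0,0],[-0.002,0.002,0.095],1],[[0,0,0],[-0.002,0.002,0.095],1],[[0,0,0],[-0.002,0.002,0.095],1]]'; python3 -c "
from h import *
st()"
```

```text
clock: 3.1
tool_pos: [0.5583, 0.0601, 0.1902]
eef_rot: [0.641, 0.723, 0.193, 0.172]
contact_force: [-0.1, 0.7, -0.2]
opening: 1.0
t 3.1 headxyz [0.0006 0.0733 0.0565] F tool [ 0.7  -0.08  0.15] M [0.48 0.03 0.01] op 1.0 q [-0.11  0.63 -0.17  2.31  2.68  0.34 -1.2 ]
```

Unloaded Fz is about 0.2 to 0.8. I close gently, read the result, then grip harder.

```bash
python3 -m pendant '[[[0,0,0],[0,0,0],0.5],[[0,0,0],[0,0,0],0.4],[[0,0,0],[0,0,0],0],[[0,0,0],[0,0,0],0],[[0,0,0],[0,0,0],0],[[0,0,0],[0,0,0],0],[[0,0,0],[0,0,0],0],[[0,0,0],[0,0,0],0]]' 10; python3 -c "
from h import *
st()"
```

```text
clock: 3.9
tool_pos: [0.5585, 0.0604, 0.1895]
eef_rot: [0.641, 0.723, 0.193, 0.171]
contact_force: [-1.4, 4.9, 2.5]
opening: 0.301
t 3.9 headxyz [0.0005 0.0736 0.0558] F tool [ 5.    0.52 -2.58] M [0.32 1.6  0.09] op 0.301 q [-0.11  0.63 -0.17  2.31  2.69  0.34 -1.2 ]
```

```bash
python3 -m pendant '[[[0,0,0],[0.0007,0,0],0],[[0,0,0],[0.0007,0,0],0],[[0,0,0],[0.0007,0,0],0],[[0,0,0],[0.0007,0,0],0]]' 50; python3 -c "
from h import *
st()"
```

```text
clock: 4.3
tool_pos: [0.5585, 0.0618, 0.1896]
eef_rot: [0.641, 0.723, 0.193, 0.171]
contact_force: [-1.4, 4.3, 1.5]
opening: 0.283
t 4.3 headxyz [0.0006 0.075  0.0557] F tool [ 4.4  -0.02 -1.76] M [0.43 1.59 0.08] op 0.283 q [-0.11  0.63 -0.17  2.3   2.68  0.34 -1.2 ]
```

```bash
python3 -m pendant '[[[0,0,0],[0.0005,0,-0.0005],0],[[0,0,0],[0.001,0,-0.001],0],[[0,0,0],[0.001,0,-0.0015],0],[[0,0,0],[0.001,0,-0.002],0],[[0,0,0],[0.001,0,-0.002],0]]'; python3 -c "
from h import *
st()"
```

```text
clock: 4.8
tool_pos: [0.5579, 0.0618, 0.1908]
eef_rot: [0.641, 0.723, 0.193, 0.171]
contact_force: [3.5, 5.1, -8.2]
opening: 0.285
t 4.8 headxyz [0.0007 0.0751 0.0571] F tool [ 4.69 -0.52  9.19] M [0.39 1.21 0.04] op 0.285 q [-0.11  0.62 -0.16  2.31  2.68  0.34 -1.2 ]
```

```bash
python3 -m pendant '[[[0,0,0],[0.0005,0,-0.0004],0],[[0,0,0],[0.001,0,-0.0008],0],[[0,0,0],[0.001,0,-0.0012],0],[[0,0,0],[0.001,0,-0.0012],0],[[0,0,0],[0.001,0,-0.0012],0]]'; python3 -c "
from h import *
st()"
```

```text
clock: 5.3
tool_pos: [0.5575, 0.062, 0.1916]
eef_rot: [0.642, 0.722, 0.193, 0.172]
contact_force: [5.9, 3.7, -9.5]
opening: 0.286
t 5.3 headxyz [0.0007 0.0753 0.058 ] F tool [ 3.03  0.68 11.41] M [0.42 0.83 0.01] op 0.286 q [-0.12  0.62 -0.16  2.31  2.68  0.34 -1.2 ]
```

```bash
python3 -m pendant '[[[0,0,0],[0.0003,0,-0.0004],0],[[0,0,0],[0.0005,0,-0.0008],0],[[0,0,0],[0.0005,0,-0.001],0],[[0,0,0],[0.0005,0,-0.001],0],[[0,0,0],[0.0005,0,-0.001],0],[[0,0,0],[0.0005,0,-0.001],0],[[0,0,0],[0.0005,0,-0.001],0]]'; python3 -c "
from h import *
st()"
```

```text
clock: 6.0
tool_pos: [0.5571, 0.062, 0.1922]
eef_rot: [0.642, 0.722, 0.192, 0.172]
contact_force: [7.4, 2.8, -13.8]
opening: 0.286
t 6.0 headxyz [0.0007 0.0754 0.0587] F tool [ 1.95 -0.18 15.79] M [ 0.44  0.65 -0.02] op 0.286 q [-0.12  0.62 -0.16  2.31  2.68  0.34 -1.2 ]
```

No. 1 holds at about 15 N, 3 mm up and rising at 5 N/mm. I hold a little longer, then let it down and open.

```bash
python3 -m pendant '[[[0,0,0],[0,0,0],0],[[0,0,0],[0,0,0],0],[[0,0,0],[0,0,0],0],[[0,0,0],[0,0,0],0],[[0,0,0],[0,0,0],0]]'; python3 -c "
from h import *
st()"; python3 -m pendant '[[[0,0,0],[0,0,0.001],0],[[0,0,0],[0,0,0.002],0],[[0,0,0],[0,0,0.003],0],[[0,0,0],[0,0,0.004],0],[[0,0,0],[0,0,0.0047],0],[[0,0,0],[0,0,0.0047],0],[[0,0,0],[0,0,0.0047],0]]'; python3 -c "
from h import *
st()"
```

```text
clock: 6.5
tool_pos: [0.5571, 0.062, 0.1922]
eef_rot: [0.642, 0.722, 0.192, 0.172]
contact_force: [7.7, 1.9, -13.6]
opening: 0.285
t 6.5 headxyz [0.0007 0.0754 0.0587] F tool [ 1.04 -0.02 15.73] M [0.46 0.76 0.02] op 0.285 q [-0.12  0.62 -0.16  2.31  2.68  0.34 -1.2 ]
clock: 7.2
tool_pos: [0.5584, 0.0623, 0.1895]
eef_rot: [0.642, 0.722, 0.193, 0.172]
contact_force: [-2.4, 0.8, 3.6]
opening: 0.286
t 7.2 headxyz [0.0005 0.0755 0.0557] F tool [ 1.05 -0.18 -4.27] M [0.45 0.36 0.05] op 0.286 q [-0.12  0.63 -0.16  2.31  2.68  0.34 -1.2 ]
```

Fully home: z is back to 0.0557, with a slight down-press. I open, retract, and move 88 mm along the row to No. 2.

```bash
python3 -m pendant '[[[0,0,0],[0,0,0],1],[[0,0,0],[0,0,0],1],[[0,0,0],[0,0,0],1],[[0,0,0],[0,0,0],1],[[0,0,0],[0,0,-0.03],1],[[0,0,0],[0,0,-0.07],1],[[0,0,0],[0,0,-0.075],1],[[0,0,0],[0,0,-0.075],1],[[0,0,0],[-0.044,0,-0.075],1],[[0,0,0],[-0.088,0,-0.075],1]]'; python3 -m pendant '[[[0,0,0],[0,0,0],1],[[0,0,0],[0,0,0],1],[[0,0,0],[0,0,0],1],[[0,0,0],[0,0,0.02],1],[[0,0,0],[0,0,0.045],1],[[0,0,0],[0,0,0.065],1],[[0,0,0],[0,0,0.075],1],[[0,0,0],[0,0,0.075],1],[[0,0,0],[0,0,0.075],1],[[0,0,0],[0,0,0.075],1]]';  python3 -c "
from h import *
st()"
```

```text
clock: 8.2
tool_pos: [0.5328, -0.0267, 0.2533]
eef_rot: [0.639, 0.725, 0.194, 0.171]
contact_force: [1.2, -0.2, -0.9]
opening: 1.0
clock: 9.2
tool_pos: [0.5687, -0.0243, 0.1899]
eef_rot: [0.641, 0.722, 0.193, 0.172]
contact_force: [1.0, -0.2, -0.3]
opening: 1.002
t 9.2 headxyz [ 0.0008 -0.0117  0.056 ] F tool [-0.29  0.73  0.72] M [ 0.49  0.04 -0.04] op 1.002 q [ 0.15  0.64 -0.24  2.27  2.82  0.29 -1.13]
```

```bash
python3 -m pendant '[[[0,0,0],[-0.0007,0,0],0.5],[[0,0,0],[-0.0007,0,0],0.4],[[0,0,0],[-0.0007,0,0],0],[[0,0,0],[-0.0007,0,0],0],[[0,0,0],[-0.0007,0,0],0],[[0,0,0],[-0.0007,0,0],0],[[0,0,0],[-0.0007,0,0],0]]' 10; python3 -m pendant '[[[0,0,0],[0,0,0],0],[[0,0,0],[0,0,0],0],[[0,0,0],[0,0,0],0]]' 50; python3 -c "
from h import *
st()"; python3 -m pendant '[[[0,0,0],[0,0,-0.0005],0],[[0,0,0],[0,0,-0.001],0],[[0,0,0],[0,0,-0.0015],0],[[0,0,0],[0,0,-0.002],0],[[0,0,0],[0,0,-0.002],0]]'; python3 -c "
from h import *
st()"
```

```text
clock: 9.9
tool_pos: [0.569, -0.0254, 0.1891]
eef_rot: [0.642, 0.722, 0.193, 0.172]
contact_force: [-0.0, 0.8, 0.1]
opening: 0.387
clock: 10.2
tool_pos: [0.5688, -0.0246, 0.189]
eef_rot: [0.641, 0.723, 0.193, 0.171]
contact_force: [-1.0, 1.7, 0.1]
opening: 0.284
t 10.2 headxyz [ 0.0004 -0.012   0.0552] F tool [ 1.82 -0.58 -0.47] M [ 0.45  0.59 -0.01] op 0.284 q [ 0.15  0.64 -0.25  2.27  2.82  0.29 -1.13]
clock: 10.7
tool_pos: [0.5677, -0.025, 0.1908]
eef_rot: [0.641, 0.723, 0.193, 0.171]
contact_force: [0.4, 3.7, -1.8]
opening: 0.285
t 10.7 headxyz [ 0.0003 -0.0122  0.0574] F tool [ 3.67 -0.14  2.  ] M [0.62 1.08 0.05] op 0.285 q [ 0.15  0.63 -0.24  2.27  2.82  0.29 -1.13]
```

```bash
python3 -m pendant '[[[0,0,0],[0.0003,0,-0.0005],0],[[0,0,0],[0.0006,0,-0.001],0],[[0,0,0],[0.0006,0,-0.0015],0],[[0,0,0],[0.0006,0,-0.002],0],[[0,0,0],[0.0006,0,-0.002],0]]'; python3 -c "
from h import *
st()"
```

```text
clock: 11.2
tool_pos: [0.5668, -0.0251, 0.1927]
eef_rot: [0.642, 0.722, 0.193, 0.172]
contact_force: [0.6, 3.4, -2.4]
opening: 0.282
t 11.2 headxyz [ 0.0004 -0.0122  0.0594] F tool [ 3.34 -0.36  2.59] M [0.65 0.94 0.02] op 0.282 q [ 0.15  0.63 -0.24  2.28  2.82  0.29 -1.13]
```

No. 2 slides: it is 4.2 mm up with under 3 N, where a sound ring would give about 21 N. I keep drawing with a force check before the full draw.

```bash
python3 -m pendant '[[[0,0,0],[0,0,-0.002],0],[[0,0,0],[0,0,-0.004],0],[[0,0,0],[0,0,-0.007],0],[[0,0,0],[0,0,-0.01],0],[[0,0,0],[0,0,-0.01],0]]' 50; python3 -c "
from h import *
st()";python3 -m pendant '[[[0,0,0],[0,0,-0.008],0],[[0,0,0],[0,0,-0.016],0],[[0,0,0],[0,0,-0.024],0],[[0,0,0],[0,0,-0.032],0],[[0,0,0],[0,0,-0.045],0],[[0,0,0],[0,0,-0.06],0],[[0,0,0],[0,0,-0.08],0],[[0,0,0],[0,0,-0.10],0],[[0,0,0],[0,0,-0.11],0],[[0,0,0],[0,0,-0.11],0]]';python3 - <<'E'
from h import *
st()
s=r.get_state();H=headR(YAW);R=np.c_[H[:,1],np.cross([0,0,-1],H[:,1]),[0,0,-1]]
delta([.366,.342,.20],R)
cv2.imwrite("pics/f.png",cv2.resize(cam("scene")["image"][110:240,200:340],None,fx=4,fy=4,interpolation=2)[:,:,::-1])
E
```

```text
clock: 11.7
tool_pos: [0.5617, -0.0257, 0.2019]
eef_rot: [0.642, 0.722, 0.193, 0.172]
contact_force: [-2.5, 3.1, 1.8]
opening: 0.283
t 11.7 headxyz [ 0.0006 -0.0122  0.07  ] F tool [ 3.34 -0.93 -2.58] M [0.59 0.99 0.07] op 0.283 q [ 0.15  0.6  -0.24  2.28  2.82  0.27 -1.13]
clock: 12.7
tool_pos: [0.5064, -0.0331, 0.2968]
eef_rot: [0.642, 0.721, 0.194, 0.175]
contact_force: [-0.1, 0.7, -0.6]
opening: 0.285
t 12.7 headxyz [-0.0003 -0.0131  0.1801] F tool [ 0.69 -0.31  0.48] M [ 0.59 -0.05 -0.01] op 0.285 q [ 0.17  0.35 -0.21  2.31  2.62  0.04 -0.93]
turn [ 0.5279  0.004  -0.0022] shift [ 0.389  -0.1315  0.034 ]
```

View pics/f.png

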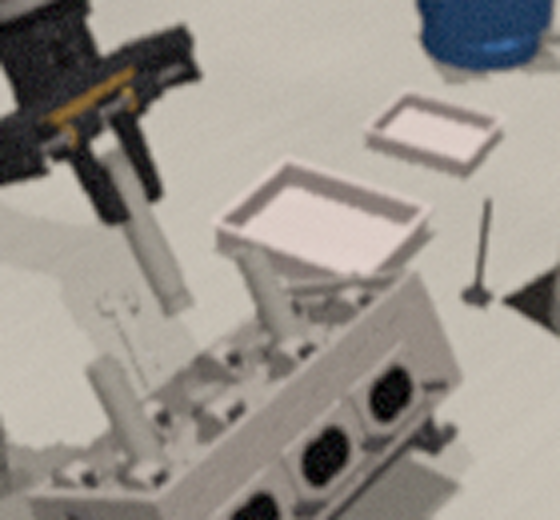

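The scene view shows No. 2 fully out, its lower end at crop (178,305), clear of the deck. Nos. 1 and 3 are seated. I move it back first, then across to the tray while turning upright.

```bash
python3 -m pendant '[[[0.13,0,0],[0,-0.04,-0.025],0],[[0.26,0,0],[0,-0.061,-0.035],0],[[0.26,0,0],[0,-0.061,-0.035],0],[[0.39,0,0],[0.045,-0.075,-0.025],0],[[0.528,0.004,0],[0.09,-0.085,-0.015],0],[[0.528,0.004,0],[0.13,-0.095,-0.005],0],[[0.528,0.004,0],[0.17,-0.1,0.005],0],[[0.528,0.004,0],[0.21,-0.11,0.015],0],[[0.528,0.004,0],[0.25,-0.12,0.02],0],[[0.528,0.004,0],[0.29,-0.13,0.03],0]]';python3 - <<'E'
from h import *
st()
H=headR(YAW);R=np.c_[H[:,1],np.cross([0,0,-1],H[:,1]),[0,0,-1]]
delta([.366,.342,.15],R)
E
```

```text
clock: 13.75
tool_pos: [0.4367, 0.1044, 0.2515]
eef_rot: [0.666, 0.746, 0.002, 0.003]
contact_force: [2.4, -0.1, -2.4]
opening: 0.284
t 13.75 headxyz [-0.0689  0.1316  0.1673] F tool [-0.35  2.31  2.44] M [-0.15 -0.02  0.04] op 0.284 q [ 0.16  0.54 -0.77  2.06  0.56  0.75  0.73]
turn [ 0.0076  0.0013 -0.0038] shift [ 0.2443 -0.0439  0.1008]
```

```bash
python3 -m pendant '[[[0.008,0,0],[0.04,-0.01,0.01],0],[[0.008,0,0],[0.08,-0.02,0.02],0],[[0.008,0,0],[0.12,-0.03,0.03],0],[[0.008,0,0],[0.16,-0.04,0.04],0],[[0.008,0,0],[0.2,-0.044,0.05],0],[[0.008,0,0],[0.244,-0.044,0.06],0],[[0.008,0,0],[0.244,-0.044,0.06],0],[[0.008,0,0],[0.244,-0.044,0.06],0],[[0.008,0,0],[0.244,-0.044,0.06],0],[[0.008,0,0],[0.244,-0.044,0.06],0]]';python3 - <<'E'
from h import *
st()
H=headR(YAW);R=np.c_[H[:,1],np.cross([0,0,-1],H[:,1]),[0,0,-1]]
delta([.366,.342,.1],R)
E
```

```text
clock: 14.75
tool_pos: [0.3669, 0.3399, 0.1903]
eef_rot: [0.665, 0.746, 0.001, 0.002]
contact_force: [0.2, -0.4, -0.8]
opening: 0.281
t 14.75 headxyz [-0.1355  0.3737  0.1351] F tool [-0.38  0.11  0.78] M [ 0.06 -0.   -0.05] op 0.281 q [-0.45  0.68 -0.64  1.98  0.64  0.69  0.19]
turn [ 0.0046  0.0018 -0.0035] shift [ 0.0024 -0.0011  0.0902]
```

```bash
python3 -m pendant '[[[0.005,0.002,0],[0.002,-0.001,0.02],0],[[0.005,0.002,0],[0.002,-0.001,0.04],0],[[0.005,0.002,0],[0.002,-0.001,0.06],0],[[0.005,0.002,0],[0.002,-0.001,0.08],0],[[0.005,0.002,0],[0.002,-0.001,0.09],0],[[0.005,0.002,0],[0.002,-0.001,0.09],0],[[0.005,0.002,0],[0.002,-0.001,0.09],0]]';python3 - <<'E'
from h import *
st();print(r.get_state()["tool_pos"])
cv2.imwrite("pics/g.png",cv2.resize(cam("scene")["image"][100:220,220:340],None,fx=4,fy=4,interpolation=2)[:,:,::-1])
E
```

```text
clock: 15.45
tool_pos: [0.3655, 0.3436, 0.1006]
eef_rot: [0.665, 0.747, 0.001, -0.001]
contact_force: [0.1, 0.7, -0.9]
opening: 0.284
t 15.45 headxyz [-0.1811  0.3776  0.058 ] F tool [0.68 0.13 0.94] M [ 0.04  0.04 -0.01] op 0.284 q [-0.55  0.82 -0.48  2.04  0.82  0.48  0.03]
[0.36548395 0.34356058 0.10064377]
```

View pics/g.png

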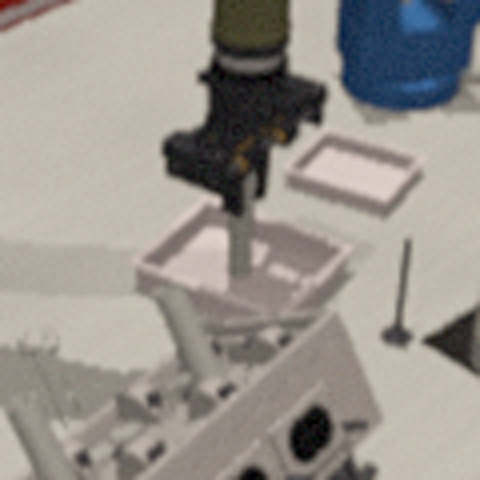

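No. 2 hangs upright over the middle of the larger tray, lower end at crop (240,275). I lower it to contact.

```bash
python3 -m pendant '[[[0,0,0],[0,0,0.0015],0],[[0,0,0],[0,0,0.003],0],[[0,0,0],[0,0,0.0045],0],[[0,0,0],[0,0,0.006],0],[[0,0,0],[0,0,0.006],0]]';python3 -c "
from h import *
st()"
```

```text
clock: 16.0
tool_pos: [0.365, 0.3436, 0.0939]
eef_rot: [0.664, 0.747, 0.0, -0.001]
contact_force: [0.0, 1.0, -1.8]
opening: 0.282
t 16.0 headxyz [-0.1849  0.3777  0.0524] F tool [0.97 0.15 1.78] M [-0.01  0.07  0.02] op 0.282 q [-0.56  0.83 -0.47  2.05  0.83  0.47  0.02]
```

```bash
python3 -m pendant '[[[0,0,0],[0,0,0.0007],0],[[0,0,0],[0,0,0.0014],0],[[0,0,0],[0,0,0.0014],0],[[0,0,0],[0,0,0.0014],0]]';python3 -c "
from h import *
st();print(r.get_state()['tool_pos'])"
```

```text
clock: 16.4
tool_pos: [0.3651, 0.3438, 0.0929]
eef_rot: [0.664, 0.747, 0.0, -0.001]
contact_force: [-0.0, -0.6, 3.1]
opening: 0.286
t 16.4 headxyz [-0.1854  0.3778  0.0514] F tool [-0.59 -0.11 -3.12] M [ 0.09 -0.08  0.03] op 0.286 q [-0.56  0.83 -0.47  2.05  0.83  0.46  0.02]
[0.36505903 0.34376837 0.09287018]
```

Contact at 4 to 5 N. I release gently, lift and check.

```bash
python3 -m pendant '[[[0,0,0],[0,0,-0.0003],0],[[0,0,0],[0,0,-0.0003],0],[[0,0,0],[0,0,-0.0003],0]]' 5; python3 -m pendant '[[[0,0,0],[0,0,0],0.33],[[0,0,0],[0,0,0],0.36],[[0,0,0],[0,0,0],0.4],[[0,0,0],[0,0,0],0.5],[[0,0,0],[0,0,0],0.7],[[0,0,0],[0,0,0],0.9],[[0,0,0],[0,0,0],1],[[0,0,0],[0,0,-0.01],1],[[0,0,0],[0,0,-0.03],1],[[0,0,0],[0,0,-0.07],1]]';python3 -m pendant '[[[0,0,0],[0,0,-0.05],1],[[0,0,0],[0,0,-0.08],1],[[0,0,0],[0,0,-0.09],1],[[0,0,0],[0,0,-0.09],1],[[0,0,0],[0,0,-0.09],1]]'
python3 - <<'E'
from h import *
st()
p=tubepos(2,.150);delta(p,toolR());print(p)
cv2.imwrite("pics/h.png",cv2.resize(cam("scene")["image"][100:220,220:340],None,fx=4,fy=4,interpolation=2)[:,:,::-1])
E
```

```text
clock: 16.7
tool_pos: [0.365, 0.3436, 0.0929]
eef_rot: [0.664, 0.747, 0.0, -0.001]
contact_force: [0.1, 1.0, -1.3]
opening: 0.295
clock: 17.7
tool_pos: [0.3642, 0.3423, 0.1627]
eef_rot: [0.664, 0.748, -0.002, -0.001]
contact_force: [0.4, 0.3, -0.1]
opening: 0.996
clock: 18.2
tool_pos: [0.365, 0.3425, 0.2521]
eef_rot: [0.665, 0.747, -0.001, -0.001]
contact_force: [-0.4, -0.5, -0.6]
opening: 0.999
t 18.2 headxyz [-0.1059  0.3766  0.1894] F tool [-0.45 -0.43  0.55] M [-0.02  0.04  0.04] op 0.999 q [-0.39  0.6  -0.73  1.91  0.53  0.84  0.29]
turn [-5.259e-01 -1.000e-04 -9.000e-04] shift [-0.4775  0.1118 -0.0192]
[ 0.53191191 -0.11862713  0.27090381]
```

View pics/h.png

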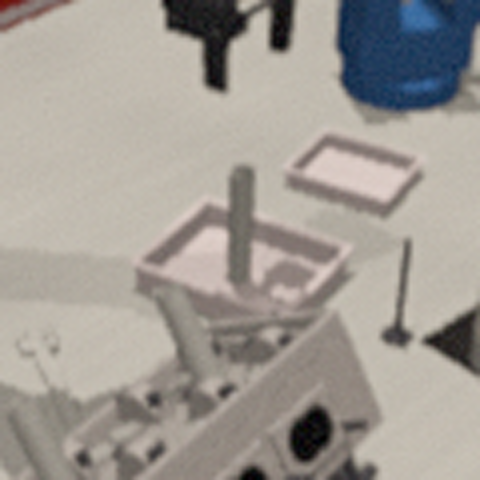

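No. 2 stands upright on its own in the larger tray at crop (240,225). On to No. 3.

```bash
python3 -m pendant '[[[-0.06,0,0],[-0.04,0.01,-0.03],1],[[-0.12,0,0],[-0.08,0.02,-0.04],1],[[-0.2,0,0],[-0.12,0.03,-0.04],1],[[-0.27,0,0],[-0.16,0.04,-0.04],1],[[-0.35,0,0],[-0.2,0.05,-0.04],1],[[-0.42,0,0],[-0.24,0.06,-0.04],1],[[-0.526,0,0],[-0.28,0.07,-0.04],1],[[-0.526,0,0],[-0.32,0.08,-0.04],1],[[-0.526,0,0],[-0.36,0.09,-0.04],1],[[-0.526,0,0],[-0.4,0.10,-0.04],1]]'
python3 - <<'E'
from h import *
st();delta(tubepos(2,.150),toolR())
E
```

```text
clock: 19.25
tool_pos: [0.4975, -0.0023, 0.291]
eef_rot: [0.64, 0.724, 0.194, 0.169]
contact_force: [1.8, 0.3, -0.3]
opening: 1.003
t 19.25 headxyz [-0.0076  0.0186  0.1777] F tool [0.03 1.42 1.11] M [ 0.37 -0.01 -0.01] op 1.003 q [ 0.25  0.36 -0.43  2.34  1.92  0.15 -0.31]
turn [-0.0027 -0.0068  0.004 ] shift [-0.1198  0.0072  0.0268]
```

```bash
python3 -m pendant '[[[0,-0.004,0.002],[-0.04,0.007,0.01],1],[[0,-0.004,0.002],[-0.08,0.007,0.02],1],[[0,-0.004,0.002],[-0.12,0.007,0.027],1],[[0,-0.004,0.002],[-0.12,0.007,0.027],1],[[0,-0.004,0.002],[-0.12,0.007,0.027],1],[[0,-0.004,0.002],[-0.12,0.007,0.027],1],[[0,-0.004,0.002],[-0.12,0.007,0.027],1],[[0,-0.004,0.002],[-0.12,0.007,0.027],1]]'
python3 - <<'E'
from h import *
st();delta(tubepos(2,.056),toolR())
E
```

```text
clock: 20.05
tool_pos: [0.5323, -0.1193, 0.2726]
eef_rot: [0.642, 0.721, 0.194, 0.173]
contact_force: [-0.1, 1.2, -0.0]
opening: 0.999
t 20.05 headxyz [ 0.0011 -0.1017  0.1513] F tool [1.18 0.04 0.05] M [ 0.39  0.02 -0.  ] op 0.999 q [ 0.54  0.47 -0.44  2.22  1.81  0.04  0.08]
turn [ 0.0009  0.0013 -0.0015] shift [ 0.0008 -0.0012  0.0953]
```

```bash
python3 -m pendant '[[[0,0,0],[0.001,-0.001,0.02],1],[[0,0,0],[0.001,-0.001,0.04],1],[[0,0,0],[0.001,-0.001,0.06],1],[[0,0,0],[0.001,-0.001,0.08],1],[[0,0,0],[0.001,-0.001,0.095],1],[[0,0,0],[0.001,-0.001,0.095],1],[[0,0,0],[0.001,-0.001,0.095],1],[[0,0,0],[0.001,-0.001,0.095],1]]'
python3 - <<'E'
from h import *
st();delta(tubepos(2,.056),toolR())
E
```

```text
clock: 20.85
tool_pos: [0.5787, -0.1142, 0.1908]
eef_rot: [0.643, 0.721, 0.193, 0.173]
contact_force: [-0.1, 0.1, 0.5]
opening: 0.996
t 20.85 headxyz [ 0.0006 -0.1021  0.0571] F tool [ 0.09  0.13 -0.48] M [0.49 0.03 0.01] op 0.996 q [ 0.68  0.75 -0.78  2.18  2.02  0.39 -0.08]
turn [ 0.0019  0.0031 -0.0026] shift [ 0.0011 -0.0006  0.0011]
```

```bash
python3 -m pendant '[[[0,0,0],[0.0014,0,0.001],0.5],[[0,0,0],[0.0014,0,0.001],0.4],[[0,0,0],[0.0014,0,0.001],0],[[0,0,0],[0.0014,0,0.001],0],[[0,0,0],[0.0014,0,0.001],0],[[0,0,0],[0.0014,0,0.001],0],[[0,0,0],[0.0014,0,0.001],0],[[0,0,0],[0.0014,0,0.001],0]]' 10; python3 -m pendant '[[[0,0,0],[0,0,0],0],[[0,0,0],[0,0,0],0],[[0,0,0],[0,0,0],0]]' 50; python3 -c "
from h import *
st()"; python3 -m pendant '[[[0,0,0],[0,0,-0.0005],0],[[0,0,0],[0,0,-0.001],0],[[0,0,0],[0,0,-0.0015],0],[[0,0,0],[0,0,-0.002],0],[[0,0,0],[0,0,-0.002],0]]'; python3 -c "
from h import *
st()"
```

```text
clock: 21.65
tool_pos: [0.5791, -0.1129, 0.189]
eef_rot: [0.643, 0.721, 0.193, 0.173]
contact_force: [-0.4, 0.6, 0.3]
opening: 0.3
clock: 21.95
tool_pos: [0.579, -0.1124, 0.1891]
eef_rot: [0.643, 0.721, 0.194, 0.173]
contact_force: [-0.8, 2.0, -0.6]
opening: 0.283
t 21.95 headxyz [ 0.0002 -0.1003  0.0553] F tool [ 2.07 -0.78  0.2 ] M [ 0.47  0.51 -0.02] op 0.283 q [ 0.68  0.75 -0.78  2.18  2.02  0.4  -0.09]
clock: 22.45
tool_pos: [0.5783, -0.1125, 0.1905]
eef_rot: [0.643, 0.721, 0.194, 0.172]
contact_force: [4.6, 2.5, -7.4]
opening: 0.286
t 22.45 headxyz [ 0.0003 -0.1004  0.057 ] F tool [1.98 0.47 8.87] M [ 0.34  0.74 -0.01] op 0.286 q [ 0.68  0.75 -0.78  2.18  2.02  0.39 -0.09]
```

```bash
python3 -m pendant '[[[0,0,0],[0,0,-0.0005],0],[[0,0,0],[0,0,-0.001],0],[[0,0,0],[0,0,-0.0015],0],[[0,0,0],[0,0,-0.0015],0],[[0,0,0],[0,0,-0.0015],0]]'; python3 -c "
from h import *
st()"
```

```text
clock: 22.95
tool_pos: [0.5777, -0.1126, 0.1915]
eef_rot: [0.643, 0.721, 0.194, 0.172]
contact_force: [8.1, 3.2, -12.3]
opening: 0.287
t 22.95 headxyz [ 0.0003 -0.1004  0.0581] F tool [ 2.28  1.09 14.86] M [0.27 0.75 0.02] op 0.287 q [ 0.68  0.74 -0.78  2.18  2.02  0.39 -0.08]
```

No. 3 holds at about 15 N. I hold the pull for 0.8 s, then let it down.

```bash
python3 -m pendant '[[[0,0,0],[0,0,0],0],[[0,0,0],[0,0,0],0],[[0,0,0],[0,0,0],0],[[0,0,0],[0,0,0],0],[[0,0,0],[0,0,0],0],[[0,0,0],[0,0,0],0],[[0,0,0],[0,0,0],0],[[0,0,0],[0,0,0],0]]'; python3 -c "
from h import *
st()"; python3 -m pendant '[[[0,0,0],[0,0,0.001],0],[[0,0,0],[0,0,0.002],0],[[0,0,0],[0,0,0.003],0],[[0,0,0],[0,0,0.004],0],[[0,0,0],[0,0,0.0042],0],[[0,0,0],[0,0,0.0042],0],[[0,0,0],[0,0,0.0042],0]]'; python3 -c "
from h import *
st()"
```

```text
clock: 23.75
tool_pos: [0.5777, -0.1127, 0.1915]
eef_rot: [0.643, 0.721, 0.194, 0.172]
contact_force: [7.9, 3.9, -11.8]
opening: 0.284
t 23.75 headxyz [ 0.0003 -0.1005  0.0582] F tool [ 2.98  1.29 14.38] M [ 0.33  0.76 -0.05] op 0.284 q [ 0.68  0.74 -0.78  2.18  2.02  0.39 -0.08]
clock: 24.45
tool_pos: [0.5792, -0.1125, 0.189]
eef_rot: [0.643, 0.721, 0.194, 0.173]
contact_force: [-3.6, 2.2, 5.2]
opening: 0.282
t 24.45 headxyz [ 0.0003 -0.1004  0.0552] F tool [ 2.56 -0.23 -6.19] M [0.55 0.86 0.06] op 0.282 q [ 0.68  0.75 -0.78  2.18  2.03  0.4  -0.09]
```

Home (z 0.0552, pressed down 6 N). I release, retract clear and take a final look.

```bash
python3 -m pendant '[[[0,0,0],[0,0,0],1],[[0,0,0],[0,0,0],1],[[0,0,0],[0,0,0],1],[[0,0,0],[0,0,0],1],[[0,0,0],[0,0,-0.03],1],[[0,0,0],[0,0,-0.07],1],[[0,0,0],[0,0,-0.09],1],[[0,0,0],[0,0,-0.095],1],[[0,0,0],[0,0,-0.095],1],[[0,0,0],[0,0,-0.095],1]]'; python3 -m pendant '[[[0,0,0],[0,-0.04,-0.04],1],[[0,0,0],[0,-0.06,-0.06],1],[[0,0,0],[0,-0.06,-0.06],1],[[0,0,0],[0,-0.06,-0.06],1],[[0,0,0],[0,-0.06,-0.06],1]]'
python3 - <<'E'
from h import *
st()
cv2.imwrite("pics/i.png",cv2.resize(cam("scene")["image"][110:300,180:370],None,fx=3.1,fy=3.1,interpolation=2)[:,:,::-1])
E
```

```text
clock: 25.45
tool_pos: [0.5322, -0.1183, 0.2705]
eef_rot: [0.643, 0.721, 0.193, 0.173]
contact_force: [-0.6, -0.7, 0.1]
opening: 0.999
clock: 25.95
tool_pos: [0.4521, -0.1276, 0.2925]
eef_rot: [0.643, 0.72, 0.194, 0.173]
contact_force: [0.1, 0.5, 0.1]
opening: 1.003
t 25.95 headxyz [-0.0588 -0.1005  0.2089] F tool [ 0.49  0.2  -0.05] M [ 0.41  0.03 -0.01] op 1.003 q [ 0.84  0.38 -0.72  2.36  1.83  0.08  0.1 ]
```

View pics/i.png

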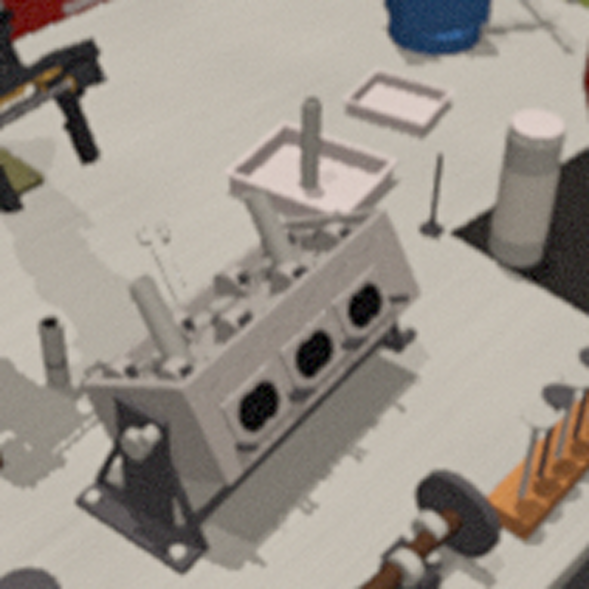

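Nos. 1 and 3 are seated, and No. 2 stands upright in the larger tray at crop (310,145). The socket, spanner, valve and spray can have not moved, and the robot is clear.

```bash
python3 -c "
from plant import r
print(r.finish_job())"
```

```text
the job is handed in; nothing more can be done
None
```

The job is handed in. Tubes No. 1 and No. 3 hold and are back home. No. 2 is not retained and stands upright in the larger tray.

- **No. 1:** it held a steady pull of about 15 N for about half a second, lifting about 3 mm springily. I let it down to its starting height with a light press.
- **No. 2:** it came up 4 mm with only about 2–3 N on it, where a sound ring would have shown about 21 N. I drew it out and set it down near the middle of the tray floor. Because it slid, it never reached 10 N. The low force seen is slightly under the stated 3–9 N drag, with sensor noise and offset of about 1 N.
- **No. 3:** it held at 14.4–14.9 N for about a second and went back to its starting height.

**Last checks:** the final picture showed Nos. 1 and 3 seated, No. 2 upright, and the socket, spanner, valve and spray can where they were. The mallet, jar and tappet block were outside that picture, so I did not check them again. The gripper was open and clear with the force near zero, at 26 s on the clock.

My first tube positions from the images were wrong: the spacing came out at 165 mm instead of 176 mm. I corrected them from larger crops before moving the arm.

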